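Gather the stream stones in a corner of the sorting tray

ROBOT

A 6-joint arm with a two-finger parallel gripper is mounted at the origin on the work surface. World frame = base frame: x ahead of the robot, y to its left, z up, the work surface at z = 0. Lengths are in mm, angles in rad, forces in N, time in s.
With the tool pointing down it reaches from about 275 to 750 mm from the base axis. Payload 10.2 kg.
Tool frame: the origin (TCP) lies at the very end of the fingers, on their centre line; the grasp point (between the pads) lies 19 mm behind it; z points along the fingers, x is the direction in which the jaws open and shut, and the axes are right-handed (so a half turn about z gives the same grasp; the last joint's range is limited). The gripper opens to 85 mm and grips with 20 to 120 N. Pads are 22 mm wide; open, the fingers measure 114 mm over their backs; the gripper's body (76 mm by 85 mm) begins 54 mm behind the grasp point. The pads swing forward as they close: fully open they stand 13 mm farther back than shut.
Start: joints at [0.934, 0.313, 1.498, -0, 1.331, -0.223], TCP at [211.111, 480.69, 199.094] pointing down, gripper open.
Joint ranges: [-2.94, 2.94], [-0.97, 2.17], [0.19, 2.56], [-1.23, 4.37], [0.02, 3.11], [-2.88, 2.88]. Speed limits (rad/s): [2.39, 2.39, 3.01, 3.14, 3.14, 3.14].

INTERFACE

Orientations are given as a unit quaternion [w, x, y, z].
In Python, from rig import telemetry, capture, camera_model, finish_job gives the robot as it stands.
- The arm moves only by the shell command python3 -m inch 'ROWS' [FORCE]. ROWS is JSON, a list of rows, each a list of 5 numbers: the shift along the tool's x, y, z in m, then the turn about the tool's z in rad, then the finger opening in m, from 0 to 0.0854. A call has exactly 5 rows; each row shifts and turns the pose as measured when the row begins, along the tool's axes as they then stand; what a row does not reach is not made up. A row lasts 1/12 s, in which the tool goes at most 41.7 mm and 7.16 degrees, less where a joint would pass 70% of its speed; a pose out of reach is approached as far as the arm can. A call with a gripper value outside its range is refused whole. The fingers move at their own pace and stop on an object; FORCE is the grip in N (left out, the last holds). Time passes only in rows, so rows that do not move let the fingers close, or fill a call up. It gives the time, the measured TCP pose, the force and the opening at its end, in the units of the state.
- telemetry.sense(): the state, without advancing time (a new reading comes with each control period).
- capture(name): name is "scene" or "side" or "wrist"; returns the picture (400x640x3 uint8, blue, green, red); there is no depth.
- camera_model(name): a dict with "mtx" (3x3 intrinsics, pixels), "k1" (the pictures are not rectified: a ray, as slopes to the right and down, at radius r is drawn at 1 + k1 r^2 times it, then the intrinsics apply), "camera_from_world" (4x4, takes a point from world to camera coordinates). Camera axes: x right, y down, z forward; pixel columns grow to the right and rows downward; lengths in mm; the calibration is good to about 2 mm. A picture is of the moment at which its call begins: read the wrist's pose just before it. camera_model takes no time and is no camera call; for the wrist camera it gives the pose at the moment of the call.
- finish_job(): hands the job in, once; it reports no verdict.
The state is a dict: "time_s": time; "joints": joint angles; "dq": joint speeds; "tau": joint torques, N m; "eef_pos": TCP position; "ee_rot": TCP orientation; "force": force on the tool from outside, world axes, zero at the start; "wrist_torque": the same for the moment, N m; "grip_width": opening from 0.0 (shut) to 1.0 (fully open).
Only numpy, scipy, OpenCV 4.12 (cv2) and the standard library are available. Lean on these libraries where they do the work, as an engineer would, in place of code of your own. Each camera call takes 0.05 s, during which the arm holds its last target. There are 200 camera calls.

TASK

Take the white sorting tray by its blue fin and draw it straight out from under the clear bench cover, keeping it level and not forcing it against the cover. Then lift it about ten centimetres clear of the bench and tilt it so that all three stones slide into the near corner (at the fin end) on the side where the orange-lidded amber jar stands, with that corner the lowest. Spill no stone, leave everything else where it is, and finish while still holding the tray tilted in the air.

Things in the scene. Friction and masses are not known exactly. Their poses are not given: they have to be found in the camera images.
- tray: White open sorting tray, 170 (x) x 150 (y) x 45 high, walls and floor 4, about 0.2 kg. Origin: centre of its underside; z up, +x away from its fin, +y left. Blue upright pull fin in the middle of its -x end: 14 thick (y), x = -85 to -125, top 70 above the underside. The inside is slick: stones start to slide at 9 to 14 degrees (more when rubbing along a wall); 30 degrees gathers them.
- fin_grip (a point): Point on the tray's blue fin to grip from above across its 14 mm thickness: tray frame x = -109, y = 0, 50 mm above the underside. Axes as the tray's. 60 to 100 N of grip keeps the fin from turning in the fingers.
- corner_left (a point): Inner bottom corner of the tray at the fin end, on the tray's +y side (the left as seen from the robot): tray frame x = -81, y = +71, z = 4 mm.
- corner_right (a point): Inner bottom corner of the tray at the fin end, on the tray's -y side: tray frame x = -81, y = -71, z = 4 mm.
- cover: Fixed clear acrylic cover, open at front (-x, to the robot) and back. Roof 170 (x) x 200 (y), from 85 to 91 mm above the bench; 166 between its side panels, so the tray slides out along -x with 8 to spare each side. Origin: on the bench under the roof's middle. A slide box 22 high lies on the roof's rear (x = 27 to 77). The tray is wholly out when its origin is beyond x = -172.
- jar: Amber glass jar with orange screw lid, 68 mm across, 85 high; origin at the centre of its underside. It stands on the bench to the left or right of the lane in front of the cover, about 175 mm from the lane's middle line.
- beaker: Clear glass beaker, 68 mm across, 80 high, standing on the other side of the lane; leave it.
- table: Dark lab bench, top at z = 0.
- wash_bottle: White squeeze bottle with bent spout, 64 mm across, 195 high; leave it.
- dish: Shallow clear culture dish, 94 mm across, 15 high; leave it.
- spatula: Steel-and-handle spatula, 170 mm long, lying on the bench; leave it.
- spare_tray: Empty white tray without a fin, 160 x 120 x 45 mm; leave it.
- stone1: Loose flat brown stone, round, 26 to 28 mm across and 12 mm high, about 14 g, lying in the tray; origin at the centre of its underside.
- stone2: Loose flat grey-green stone, round, 26 to 28 mm across and 12 mm high, about 14 g, lying in the tray; origin at the centre of its underside.
- stone3: Loose flat ochre stone, round, 26 to 28 mm across and 12 mm high, about 14 g, lying in the tray; origin at the centre of its underside.
Things that resemble listed ones, but are neither listed nor needed, are in the scene too. Of the things like the jar, leave any that is pink or turquoise; of the rest the smaller one is meant.

How it is judged:
By the outcome, as a careful person would: the job done as asked, in the order asked, and still so for the second after the job is handed in, while the arm keeps its last pose, push and grip.
It also fails if it takes over 42 s, if anything falls off the work surface, if the arm or the gripper's body presses on something with over 40 N, if the wrist force passes 120 N, or if a joint passes its speed limit or range.

## Working session

There is one attempt and no reset: what is moved stays moved. The work goes in short steps, Python scripts to look and compute and a shell command to move; the robot and the scene stay as the last step left them, time stands still between calls to the robot, and variables do not carry over. Pictures are saved under pics/ and viewed, about 8 in all and at most 12, crops included, and the job is handed in when it is done.

```bash
ls; mkdir -p pics; python3 -m inch --help 2>&1 | head -20
python3 - <<'E'
from rig import telemetry,capture,camera_model
import cv2,numpy as np
s=telemetry.sense();print(s)
for n in("scene","side","wrist"):
    m=camera_model(n);im=capture(n);cv2.imwrite(f"pics/{n}0.png",im)
    print(n,np.round(m["mtx"],1).tolist(),m["k1"],np.round(m["camera_from_world"],3).tolist())
E
```

```text
pics
invalid input: not JSON, or not a number
{'time_s': 0.0, 'joints': array([ 9.33598915e-01,  3.13433633e-01,  1.49846314e+00, -9.02324452e-06,
        1.33096757e+00, -2.23367635e-01]), 'dq': array([-7.83797918e-04, -1.04701740e-03,  8.85739316e-05, -9.28816743e-04,
       -6.84568306e-04,  7.37291866e-04]), 'tau': array([ 3.61755672e-03, -4.12276983e+01, -2.59742635e+01,  7.91384025e-08,
        4.19882359e-03,  3.62822630e-05]), 'eef_pos': array([210.92743851, 480.43730421, 198.53366097]), 'ee_rot': array([ 2.25189831e-04,  8.37292132e-01,  5.46755412e-01, -5.94645695e-04]), 'force': array([ 0.13169047, -0.2054342 ,  0.02031114]), 'wrist_torque': array([ 0.00947629, -0.01572412,  0.01024058]), 'grip_width': 1.0004415063502903}
scene [[376.8, 0.0, 320.3], [0.0, 376.8, 206.7], [0.0, 0.0, 1.0]] -0.047298229725206635 [[0.616, 0.788, 0.005, -356.386], [0.609, -0.473, -0.637, -293.445], [-0.499, 0.395, -0.771, 1573.989], [0.0, 0.0, 0.0, 1.0]]
side [[407.5, 0.0, 324.2], [0.0, 407.5, 196.3], [0.0, 0.0, 1.0]] -0.08857777825629286 [[0.837, -0.547, -0.005, -481.331], [-0.426, -0.646, -0.633, 290.22], [0.343, 0.532, -0.774, 1369.844], [0.0, 0.0, 0.0, 1.0]]
wrist [[341.3, 0.0, 317.8], [0.0, 341.3, 193.8], [0.0, 0.0, 1.0]] -0.03465392288016935 [[0.402, 0.916, -0.001, -524.803], [0.876, -0.384, 0.293, -37.045], [0.268, -0.118, -0.956, 379.089], [0.0, 0.0, 0.0, 1.0]]
```

View pics/scene0.png

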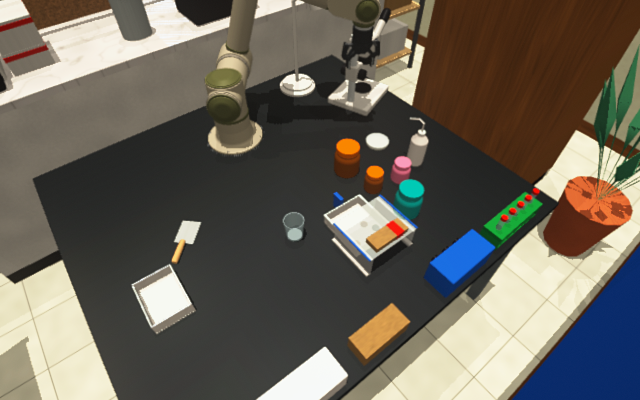

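View pics/side0.png

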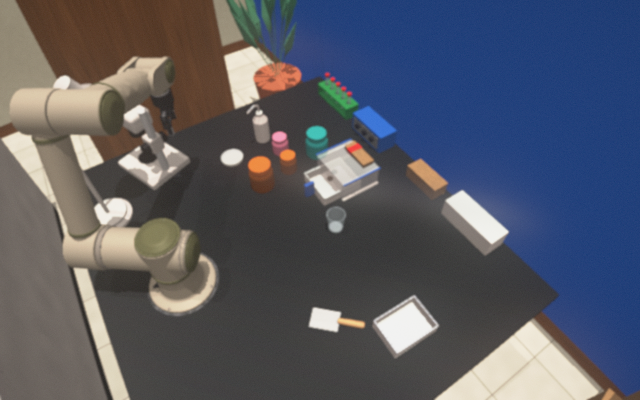

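The scene picture shows the fin near (338,198), the small orange-lid jar at (374,179), the bigger decoy at (347,158) and the beaker at (293,227). The side picture agrees: the jar is on the left (+y). I'll enlarge both.

Run:
```python
import cv2,numpy as np
a=cv2.imread("pics/scene0.png")[135:275,270:430];b=cv2.imread("pics/side0.png")[125:245,240:400]
f=lambda i:cv2.resize(i,(800,i.shape[0]*5)if 0 else (640,i.shape[0]*4),interpolation=cv2.INTER_CUBIC)
c=np.vstack([f(a)]);cv2.imwrite("pics/c1.png",c);cv2.imwrite("pics/c2.png",f(b))
```

```text
(no output)
```

View pics/c1.png

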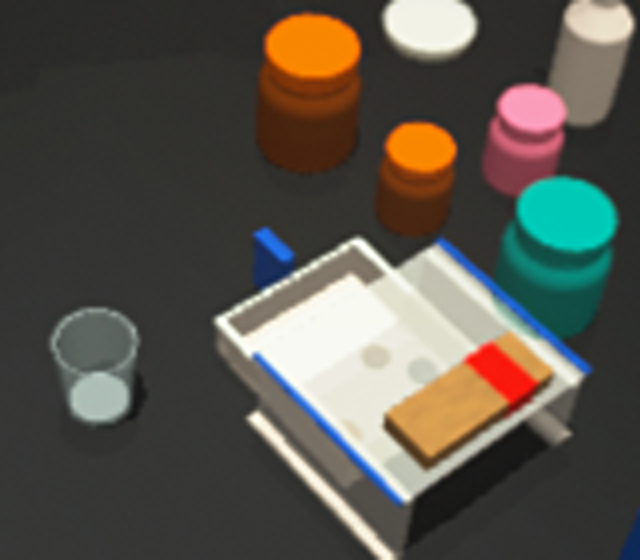

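View pics/c2.png

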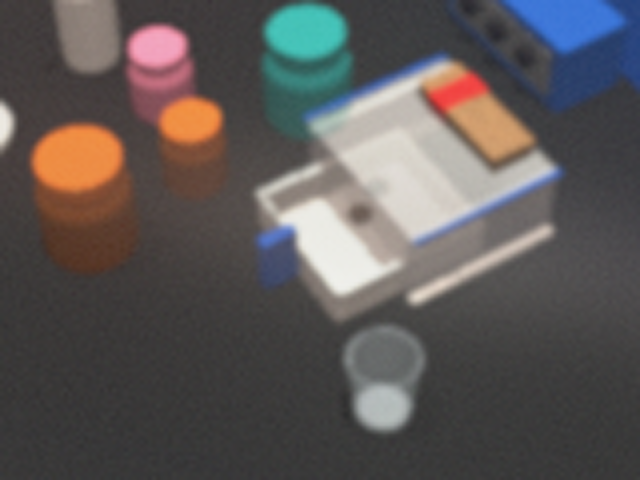

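In crop c1 the fin top runs from (262,232) to (290,259) and the near rim corners are at (360,240) and (218,322). The roof's blue edges run (438,241) to (588,371) and (255,356) to (402,500), and the stones sit mid-tray and toward the rear. c2 shows the same layout. Next I fit the poses.

```bash
cat > h.py <<'E'
import numpy as np,cv2
from rig import camera_model
from scipy.optimize import least_squares
from scipy.spatial.transform import Rotation as R
def proj(m,P):
    T=np.array(m["camera_from_world"]);c=np.atleast_2d(P)@T[:3,:3].T+T[:3,3]
    s=c[:,:2]/c[:,2:];s=s*(1+m["k1"]*(s**2).sum(1,keepdims=True));K=np.array(m["mtx"])
    return s@K[:2,:2].T+K[:2,2]
def rot(p): 
    q=p["ee_rot"];return R.from_quat([q[1],q[2],q[3],q[0]])
E
python3 - <<'E'
from h import *
C={n:camera_model(n) for n in("scene","side")}
o={"scene":np.array([270,135]),"side":np.array([240,125])}
def fit(L,g):
    def res(p):
        c,s=np.cos(p[2]),np.sin(p[2]);r=[]
        for n,uv,l in L:
            w=[p[0]+c*l[0]-s*l[1],p[1]+s*l[0]+c*l[1],l[2]]
            r.append((proj(C[n],w)[0]-(np.array(uv)/4+o[n])))
        return np.array(r).ravel()
    f=least_squares(res,g,loss="soft_l1",x_scale=[100,100,1]);return f.x,np.round(res(f.x).reshape(-1,2),1).tolist()
S,D="scene","side"
a,b,c,d=[-85,100,91],[85,100,91],[-85,-100,91],[85,-100,91]
cov=[(S,(438,241),a),(S,(588,371),b),(S,(255,356),c),(S,(402,500),d),(D,(308,120),a),(D,(450,57),b),(D,(413,243),c),(D,(560,172),d)]
print("cover",fit(cov,[600,200,0.3]))
tr=[(S,(360,240),[-85,75,45]),(S,(218,322),[-85,-75,45]),(S,(263,232),[-125,0,70]),(S,(290,259),[-85,0,70]),
(D,(258,190),[-85,75,45]),(D,(340,320),[-85,-75,0]),(D,(260,238),[-125,0,70]),(D,(295,228),[-85,0,70])]
print("tray",fit(tr,[550,200,0.3]))
for nm,u,v,z in(("jar",(420,147),(191,120),85),("beaker",(96,340),(384,358),80),("pinkjar",(532,108),(158,46),70)):
    print(nm,fit([(S,u,[0,0,z]),(D,v,[0,0,z])],[500,200,0]))
print("fingers tool R0",)
E
```

```text
cover (array([ 7.42267089e+02,  8.67577466e+01, -1.40591973e-02]), [[0.4, -0.3], [0.4, 0.1], [-1.0, -0.0], [-1.2, 1.6], [-1.2, -1.2], [-1.7, -1.1], [0.7, -0.0], [0.2, -0.2]])
tray (array([ 6.72009447e+02,  8.55186099e+01, -2.80861018e-02]), [[-0.9, 0.1], [0.1, -0.4], [-0.4, -0.1], [0.1, 0.3], [0.2, 0.1], [-0.5, -0.3], [0.1, 0.0], [0.4, -1.6]])
jar (array([565.8310461 , 252.66724644,   0.        ]), [[-0.3, 0.2], [-0.1, -0.6]])
beaker (array([562.23694238, -95.64881155,   0.        ]), [[-0.5, 0.3], [-0.3, -0.9]])
pinkjar (array([589.63392677, 377.66290465,   0.        ]), [[0.6, 1.6], [-1.4, 0.9]])
fingers tool R0
```

```bash
python3 -m inch '[[0,0,-0.04,0,0.085],[0,0,-0.04,0,0.085],[0,0,-0.04,0,0.085],[0,0,-0.04,0,0.085],[0,0,-0.04,0,0.085]]'; python3 -c "
from rig import telemetry as t;s=t.sense();print(s['joints'],s['ee_rot'])"
```

```text
time_s: 0.57
eef_pos: [209.3, 478.1, 396.5]
ee_rot: [0.004, 0.837, 0.547, -0.011]
force: [1.1, 0.8, 0.6]
grip_width: 0.998
[ 9.33497822e-01  2.78874650e-01  1.04168761e+00  2.21057488e-05
  1.84465435e+00 -2.23398256e-01] [ 0.00409618  0.83725218  0.54668938 -0.01107871]
```

```bash
cat >> h.py <<'E'
def st():
    from rig import telemetry
    s=telemetry.sense();r=rot(s);M=r.as_matrix()
    print("t%.2f pos"%s["time_s"],np.round(s["eef_pos"],1),"j",np.round(s["joints"],2),"F",np.round(s["force"],1),"M",np.round(s["wrist_torque"],2),"g%.3f"%s["grip_width"])
    print(" toolx",np.round(M[:,0],3),"y",np.round(M[:,1],3),"z",np.round(M[:,2],3));return s,M
E
python3 -m inch '[[-0.016,0.037,0,0,0.085],[-0.016,0.037,0,0,0.085],[-0.016,0.037,0,0,0.085],[-0.016,0.037,0,0,0.085],[-0.016,0.037,0,0,0.085]]' >/dev/null
python3 -c "from h import *;st()"
python3 -m inch '[[-0.016,0.037,0,0,0.085],[-0.016,0.037,0,0,0.085],[-0.016,0.037,0,0,0.085],[-0.016,0.037,0,0,0.085],[-0.016,0.037,0,0,0.085]]' >/dev/null
python3 -c "from h import *;st()"
```

```text
t0.98 pos [348.4 331.9 407.9] j [ 0.52  0.17  1.15 -0.    1.82 -0.65] F [ 0.7  0.7 -0.3] M [0.05 0.04 0.01] g0.994
 toolx [ 0.389  0.921 -0.002] y [ 0.921 -0.389  0.001] z [-0.    -0.002 -1.   ]
t1.40 pos [490.6 179.1 408.1] j [ 0.13  0.27  1.02 -0.    1.85 -1.04] F [ 1.   1.4 -0.4] M [-0.02 -0.03  0.03] g0.997
 toolx [ 0.389  0.921 -0.002] y [ 0.921 -0.389 -0.   ] z [-0.001 -0.002 -1.   ]
```

```bash
python3 -m inch '[[0.012,0.036,0,0,0.085],[0.012,0.036,0,0,0.085],[0.012,0.036,0,0,0.085],[0.012,0.036,0,0,0.085],[0.012,0.036,0,0,0.085]]' >/dev/null
python3 -c "from h import *;st()"
python3 -m inch '[[0.012,0.036,0,0,0.085],[0.012,0.036,0,0,0.085],[0.012,0.036,0,0,0.085],[0.012,0.036,0,0,0.085],[0.012,0.036,0,0,0.085]]' >/dev/null
python3 -c "from h import *;st()"
```

```text
t1.82 pos [659.1 156.1 404.6] j [ 0.06  0.78  0.22 -0.    2.13 -1.1 ] F [0.4 0.7 1.3] M [-0.04  0.   -0.  ] g0.996
 toolx [ 0.397  0.918 -0.   ] y [ 0.918 -0.397  0.004] z [ 0.004 -0.002 -1.   ]
t2.23 pos [741.4 116.9 318.7] j [-0.    0.93  0.19  0.01  1.97 -1.16] F [-0.1  0.   0.7] M [ 0.01  0.03 -0.03] g0.994
 toolx [0.396 0.918 0.034] y [ 0.916 -0.397  0.047] z [ 0.057  0.012 -0.998]
```

```bash
python3 -m inch '[[0.0132,0.031,-0.023,0,0.085],[0.0132,0.031,-0.023,0,0.085],[0.0132,0.031,-0.023,0,0.085],[0.0132,0.031,-0.023,0,0.085],[0.0132,0.031,-0.023,0,0.085]]' >/dev/null
python3 -c "from h import *;st()"
python3 -m inch '[[0.0132,0.031,-0.023,0,0.085],[0.0132,0.031,-0.023,0,0.085],[0.0132,0.031,-0.023,0,0.085],[0.0132,0.031,-0.023,0,0.085],[0.0132,0.031,-0.023,0,0.085]]' >/dev/null
python3 -c "from h import *;st()"
```

```text
t2.65 pos [753.5  91.9 359.3] j [-0.05  0.87  0.19  0.04  1.92 -1.19] F [ 0.3 -0.2 -0.4] M [-0.03  0.09  0.03] g0.997
 toolx [0.391 0.916 0.089] y [ 0.906 -0.4    0.137] z [ 0.161  0.027 -0.987]
t3.07 pos [754.8  71.7 420.3] j [-0.08  0.8   0.19  0.07  1.88 -1.22] F [0.2 0.3 0.7] M [-0.02  0.12 -0.04] g0.998
 toolx [0.376 0.915 0.148] y [ 0.883 -0.402  0.243] z [ 0.282  0.039 -0.959]
```

```bash
python3 -m inch '[[-0.0154,-0.036,-0.0116,0,0.085],[-0.0154,-0.036,-0.0116,0,0.085],[-0.0154,-0.036,-0.0116,0,0.085],[-0.0154,-0.036,-0.0116,0,0.085],[-0.0154,-0.036,-0.0116,0,0.085]]' >/dev/null
python3 -c "from h import *;st()"
python3 -m inch '[[-0.0154,-0.036,-0.0116,0,0.085],[-0.0154,-0.036,-0.0116,0,0.085],[-0.0154,-0.036,-0.0116,0,0.085],[-0.0154,-0.036,-0.0116,0,0.085],[-0.0154,-0.036,-0.0116,0,0.085]]' >/dev/null
python3 -c "from h import *;st()"
```

```text
t3.48 pos [594.4  68.9 421.5] j [-0.12  0.25  1.05  0.07  1.56 -1.27] F [ 1.  -1.4  1.1] M [-0.06  0.07 -0.01] g0.992
 toolx [0.378 0.914 0.151] y [ 0.88  -0.405  0.249] z [ 0.288  0.039 -0.957]
t3.90 pos [386.   69.8 421.1] j [-0.2  -0.25  1.55  0.1   1.55 -1.34] F [0.5 0.  1.9] M [-0.03  0.16  0.  ] g0.995
 toolx [0.376 0.914 0.154] y [ 0.878 -0.404  0.257] z [ 0.297  0.039 -0.954]
```

```bash
python3 -m inch '[[-0.0156,-0.0335,0.0178,0,0.085],[-0.0156,-0.0335,0.0178,0,0.085],[-0.0156,-0.0335,0.0178,0,0.085],[-0.0156,-0.0335,0.0178,0,0.085],[0,0,0,0,0.085]]' >/dev/null
python3 -c "from h import *;st()"
```

```text
t4.32 pos [257.7  71.9 306.1] j [-0.36 -0.64  2.05  0.14  1.45 -1.52] F [1.2 0.  0.8] M [-0.04  0.19  0.02] g0.996
 toolx [0.372 0.915 0.157] y [ 0.874 -0.402  0.273] z [ 0.313  0.036 -0.949]
```

```bash
python3 -m inch '[[-0.0063,-0.0109,0.038,0,0.085],[-0.0063,-0.0109,0.038,0,0.085],[-0.0063,-0.0109,0.038,0,0.085],[0,0,0,0,0.085],[0,0,0,0,0.085]]' >/dev/null
python3 -c "from h import *;st()"
```

```text
t4.73 pos [258.8  71.1 189.7] j [-0.36 -0.62  2.34  0.16  1.12 -1.57] F [-0.1 -0.2  0.6] M [-0.08  0.15  0.02] g0.995
 toolx [0.373 0.914 0.159] y [ 0.868 -0.404  0.288] z [ 0.328  0.03  -0.944]
```

```bash
python3 -m inch '[[-0.0149,-0.0347,-0.0131,0,0.085],[-0.0149,-0.0347,-0.0131,0,0.085],[-0.0149,-0.0347,-0.0131,0,0.085],[0,0,0,0,0.085],[0,0,0,0,0.085]]' >/dev/null
python3 -c "from h import *;st()"
```

```text
t5.15 pos [186.1  78.6 203.5] j [-0.62 -0.97  2.37  0.2   1.49 -1.75] F [-0.3 -0.   0.2] M [0.01 0.09 0.  ] g0.997
 toolx [0.391 0.909 0.144] y [ 0.867 -0.416  0.273] z [ 0.308  0.018 -0.951]
```

```bash
python3 -m inch '[[0.0059,0.0143,0.0334,0,0.085],[0.0059,0.0143,0.0334,0,0.085],[0.0059,0.0143,0.0334,0,0.085],[0.0059,0.0143,0.0334,0,0.085],[0,0,0,0,0.085]]' >/dev/null
python3 -c "from h import *;st()"
python3 -m inch '[[-0.0149,-0.0347,-0.0131,0,0.085],[-0.0149,-0.0347,-0.0131,0,0.085],[-0.0149,-0.0347,-0.0131,0,0.085],[0,0,0,0,0.085],[0,0,0,0,0.085]]' >/dev/null
python3 -c "from h import *;st()"
```

```text
t5.57 pos [286.9  71.2 124.1] j [-0.26 -0.41  2.44  0.13  0.79 -1.47] F [-0.7  0.   0.5] M [0.03 0.18 0.02] g0.995
 toolx [0.396 0.907 0.146] y [ 0.853 -0.421  0.308] z [ 0.34   0.003 -0.94 ]
t5.98 pos [205.   72.1 136.3] j [-0.53 -0.88  2.54  0.19  1.17 -1.72] F [ 0.7 -0.3 -0.5] M [0.03 0.17 0.  ] g1.000
 toolx [0.39 0.91 0.14] y [ 0.852 -0.415  0.319] z [ 0.349 -0.005 -0.937]
```

```bash
cat > fk.py <<'E'
from h import *
D="""211 480.7 199.1 .934 .313 1.498 0 1.331 -.223
209.3 478.1 396.5 .9335 .279 1.042 0 1.845 -.223
348.4 331.9 407.9 .52 .17 1.15 0 1.82 -.65
490.6 179.1 408.1 .13 .27 1.02 0 1.85 -1.04
659.1 156.1 404.6 .06 .78 .22 0 2.13 -1.1
741.4 116.9 318.7 0 .93 .19 .01 1.97 -1.16
754.8 71.7 420.3 -.08 .8 .19 .07 1.88 -1.22
386 69.8 421.1 -.2 -.25 1.55 .1 1.55 -1.34
257.7 71.9 306.1 -.36 -.64 2.05 .14 1.45 -1.52
186.1 78.6 203.5 -.62 -.97 2.37 .2 1.49 -1.75
286.9 71.2 124.1 -.26 -.41 2.44 .13 .79 -1.47
205 72.1 136.3 -.53 -.88 2.54 .19 1.17 -1.72"""
D=np.array([l.split() for l in D.split("\n")],float)
z=lambda a:R.from_euler("z",a);y=lambda a:R.from_euler("y",a)
def fk(p,q,full=0):
    a,h,L1,e,L2,L3,b=p
    A=z(q[0]);E=y(q[1]).apply([0,0,L1])+[a,b,h];F=y(q[1]+q[2])
    W=E+F.apply([e,0,L2]);T=W+(F*z(q[3])*y(q[4])).apply([0,0,L3])
    return [A.apply(v) for v in(E,W,T)] if full else A.apply(T)
f=least_squares(lambda p:np.concatenate([fk(p,d[3:])-d[:3] for d in D]),[0,300,400,0,400,200,0])
if __name__=="__main__":
    print(np.round(f.x,1));print(np.round(f.fun.reshape(-1,3),0).tolist())
    for d in D[-4:]:print([np.round(v) for v in fk(f.x,d[3:],1)])
E
python3 fk.py
```

```text
[ -1.2 202.7 441.1  36.5 398.  292.8 115.2]
[[1.0, -0.0, 0.0], [0.0, -1.0, 0.0], [1.0, 1.0, 0.0], [-0.0, 1.0, 2.0], [-0.0, -1.0, 3.0], [0.0, 1.0, -4.0], [-0.0, 3.0, -4.0], [2.0, -1.0, 1.0], [-2.0, -2.0, -0.0], [0.0, 1.0, 2.0], [-2.0, 0.0, -2.0], [2.0, -1.0, 2.0]]
[array([-207.,  201.,  556.]), array([166.,  61., 584.]), array([256.,  70., 306.])]
[array([-230.,  306.,  452.]), array([ 94.,  74., 484.]), array([186.,  80., 206.])]
[array([-141.,  157.,  607.]), array([188.,  69., 398.]), array([285.,  71., 122.])]
[array([-236.,  272.,  484.]), array([103.,  73., 412.]), array([207.,  71., 138.])]
```

```bash
python3 -m inch '[[0.0166,0.0101,0.0262,0,0.085],[0.0166,0.0101,0.0262,0,0.085],[0.0166,0.0101,0.0262,0,0.085],[0.0166,0.0101,0.0262,0,0.085],[-0.0166,-0.0365,0.0075,0,0.085]]' >/dev/null
python3 -c "from h import *;st()"
python3 -m inch '[[-0.0166,-0.0365,0.005,0,0.085],[-0.0166,-0.0365,0.005,0,0.085],[0,0,0,0,0.085],[0,0,0,0,0.085],[0,0,0,0,0.085]]' >/dev/null
python3 -c "from h import *;st()"
```

```text
t6.40 pos [261.3 101.1  74.9] j [-0.06 -0.32  2.55  0.    0.54 -1.19] F [-0.7  0.3  0.2] M [ 0.03  0.13 -0.  ] g0.989
 toolx [0.402 0.906 0.134] y [ 0.843 -0.423  0.332] z [ 0.357 -0.021 -0.934]
t6.82 pos [221.9 135.7  65.7] j [ 0.2  -0.29  2.55 -0.18  0.57 -0.81] F [ 0.  -0.1 -0.5] M [-0.05  0.14  0.  ] g0.992
 toolx [0.396 0.912 0.104] y [ 0.86  -0.409  0.305] z [ 0.321 -0.031 -0.947]
```

```bash
python3 -m inch '[[-0.0166,0.0189,0.0042,0,0.085],[-0.0166,0.0189,0.0042,0,0.085],[-0.0276,-0.0286,0.0046,0,0.085],[-0.0276,-0.0286,0.0046,0,0.085],[-0.0276,-0.0286,0.0046,0,0.085]]' >/dev/null
python3 -c "from h import *;st()"
```

```text
t7.23 pos [201.5  97.9  89.1] j [ 0.   -0.5   2.56 -0.09  0.8  -1.08] F [-0.9 -0.4  1. ] M [0.02 0.12 0.03] g0.995
 toolx [0.415 0.908 0.058] y [ 0.866 -0.414  0.279] z [ 0.278 -0.065 -0.958]
```

```bash
python3 -m inch '[[-0.0234,-0.0256,0.0214,0,0.085],[-0.0234,-0.0256,0.0214,0,0.085],[-0.0234,-0.0256,0.0214,0,0.085],[0,0,0,0,0.085],[0,0,0,0,0.085]]' >/dev/null
python3 -c "from h import *;st()"
```

```text
t7.65 pos [174.2 120.1  75.8] j [ 0.27 -0.4   2.56 -0.24  0.78 -0.69] F [0.2 1.1 0.4] M [0.03 0.12 0.01] g0.997
 toolx [0.435 0.9   0.02 ] y [ 0.864 -0.424  0.271] z [ 0.253 -0.101 -0.962]
```

Run:
```python
from h import *
C={n:camera_model(n) for n in("scene","side")}
def g(n,uv,z=0):
    f=least_squares(lambda p:proj(C[n],[p[0],p[1],z])[0]-uv,[400,100]);return f.x.round()
for k,n,uv in [("pole base","scene",(297,85)),("micro base","scene",(357,98)),("corner left img","scene",(38,180)),("back corner","scene",(340,57)),("right edge","scene",(570,160)),("side corner +x-y","side",(557,295)),("side +x+y","side",(322,78)),("spare tray","scene",(163,298)),("white box","scene",(305,385)),("wood","scene",(380,335)),("side bottom left","side",(110,330)),("spatula","scene",(185,240)),("wash","side",(262,138)),("bigjar","scene",(347,172))]:print(k,g(n,uv))
for a in(60,75):
  for r,z in((600,300),(700,450)):print(a,r,z,[proj(C[n],[r*np.cos(np.radians(a)),r*np.sin(np.radians(a)),z])[0].round() for n in C])
```

```text
pole base [-155.  430.]
micro base [105. 589.]
corner left img [-254. -731.]
back corner [-232.  767.]
right edge [ 947. 1000.]
side corner +x-y [1027. -745.]
side +x+y [1034.  722.]
spare tray [ 509. -539.]
white box [ 961. -349.]
wood [ 984. -107.]
side bottom left [-269.  -37.]
spatula [ 356. -395.]
wash [559. 485.]
bigjar [445. 234.]
60 600 300 [array([384.,  60.]), array([188., 100.])]
60 700 450 [array([418.,  19.]), array([182.,  51.])]
75 600 300 [array([370.,  41.]), array([146., 106.])]
75 700 450 [array([397.,  -2.]), array([132.,  57.])]
```

```bash
A='[[0.0333,0.0064,-0.0233,0,0.085],[0.0333,0.0064,-0.0233,0,0.085],[0.0333,0.0064,-0.0233,0,0.085],[0.0333,0.0064,-0.0233,0,0.085],[0.0333,0.0064,-0.0233,0,0.085]]'
python3 -m inch '[[0.0333,0.0064,-0.0233,0,0.085],[0.0333,0.0064,-0.0233,0,0.085],[0.0333,0.0064,-0.0233,0,0.085],[0.0333,0.0064,-0.0233,0,0.085],[0.0333,0.0064,-0.0233,0,0.085]]' >/dev/null
python3 -c "from h import *;st()"
python3 -m inch '[[0.0333,0.0064,-0.0233,0,0.085],[0.0333,0.0064,-0.0233,0,0.085],[0.0333,0.0064,-0.0233,0,0.085],[0.0333,0.0064,-0.0233,0,0.085],[0.0333,0.0064,-0.0233,0,0.085]]' >/dev/null
python3 -m inch '[[0.0333,0.0064,-0.0233,0,0.085],[0.0333,0.0064,-0.0233,0,0.085],[0.0333,0.0064,-0.0233,0,0.085],[0.0333,0.0064,-0.0233,0,0.085],[0.0333,0.0064,-0.0233,0,0.085]]' >/dev/null
python3 -c "from h import *;st()"
```

```text
t8.07 pos [248.2 262.1 197.6] j [ 0.68 -0.1   1.99 -0.26  1.14 -0.33] F [ 1.3 -1.6  0.7] M [ 0.1   0.03 -0.03] g0.995
 toolx [0.452 0.892 0.014] y [ 0.859 -0.439  0.263] z [ 0.24  -0.106 -0.965]
t8.90 pos [403.4 517.3 428.8] j [ 0.84  0.63  0.46 -0.26  1.95 -0.37] F [ 0.6 -0.3  1.2] M [0.01 0.09 0.03] g0.994
 toolx [0.454 0.891 0.027] y [ 0.858 -0.445  0.256] z [ 0.24  -0.094 -0.966]
```

```bash
python3 -m inch '[[0.033,0.0121,-0.0214,0,0.085],[0.033,0.0121,-0.0214,0,0.085],[0.033,0.0121,-0.0214,0,0.085],[0.033,0.0121,-0.0214,0,0.085],[0.033,0.0121,-0.0214,0,0.085]]' >/dev/null
python3 -c "from h import *;st()"
python3 -m inch '[[0.033,0.0121,-0.0214,0,0.085],[0.033,0.0121,-0.0214,0,0.085],[0.033,0.0121,-0.0214,0,0.085],[0,0,0,0,0.085],[0,0,0,0,0.085]]' >/dev/null
python3 -c "from h import *;st()"
```

```text
t9.32 pos [446.9 534.6 444.7] j [ 0.8   0.76  0.19 -0.26  2.01 -0.44] F [-0.7  0.  -0.8] M [-0.02  0.13  0.  ] g0.996
 toolx [0.433 0.897 0.087] y [ 0.856 -0.439  0.272] z [ 0.283 -0.043 -0.958]
t9.73 pos [457.7 538.  468.9] j [ 0.79  0.73  0.19 -0.25  1.95 -0.45] F [ 0.5  0.6 -0.1] M [ 0.04  0.15 -0.  ] g0.996
 toolx [0.411 0.896 0.167] y [ 0.846 -0.443  0.297] z [ 0.34  0.02 -0.94]
```

```bash
python3 -m inch '[[0,0,0,-0.11,0.085],[0,0,0,-0.11,0.085],[0,0,0,-0.11,0.085],[0,0,0,-0.11,0.085],[0,0,0,0,0.085]]' >/dev/null
cat > go.py <<'E'
import sys
from h import *
s,M=st();d=np.array(sys.argv[1:4],float)-s["eef_pos"];print("delta",d.round(1),"tool",(M.T@d).round(1),"norm",np.linalg.norm(d).round(1),"turn->tray yaw",round(np.degrees(np.arctan2(M[:,1]@[.02,1,0],M[:,0]@[.02,1,0])),2))
E
python3 go.py 566 89 165
```

```text
t10.15 pos [455.7 538.4 473.7] j [ 0.8   0.72  0.19 -0.25  1.95 -0.91] F [-0.1  0.3  0.3] M [-0.02  0.11 -0.05] g0.995
 toolx [-0.011  1.     0.025] y [0.938 0.001 0.346] z [ 0.346  0.027 -0.938]
delta [ 110.3 -449.4 -308.7] tool [-458.2   -3.9  315.5] norm 556.3 turn->tray yaw 1.14
```

```bash
python3 -m inch '[[-0.0335,-0.0005,0.0225,0,0.085],[-0.0335,-0.0005,0.0225,0,0.085],[-0.0335,-0.0005,0.0225,0,0.085],[-0.0335,-0.0005,0.0225,0,0.085],[-0.0335,-0.0005,0.0225,0,0.085]]' >/dev/null
python3 -m inch '[[-0.0335,-0.0005,0.0225,0,0.085],[-0.0335,-0.0005,0.0225,0,0.085],[-0.0335,-0.0005,0.0225,0,0.085],[-0.0335,-0.0005,0.0225,0,0.085],[0,0,0,0,0.085]]' >/dev/null
python3 go.py 566 89 165
```

```text
t10.98 pos [518.2 268.9 291.4] j [ 0.32  0.19  1.47 -0.08  1.12 -1.21] F [-0.3  1.  -0.6] M [-0.02  0.19  0.01] g0.996
 toolx [0.017 0.999 0.048] y [ 0.933 -0.033  0.358] z [ 0.359  0.039 -0.932]
delta [  47.8 -179.9 -126.4] tool [-185.     5.3  128. ] norm 225.0 turn->tray yaw -0.81
```

```bash
python3 -m inch '[[-0.036,0.001,0.025,0,0.085],[-0.036,0.001,0.025,0,0.085],[-0.036,0.001,0.025,0,0.085],[-0.036,0.001,0.025,0,0.085],[-0.036,0.001,0.025,0,0.085]]' >/dev/null
python3 go.py 566 89 165;python3 - <<'E'
from h import *
from rig import capture
cv2.imwrite("pics/w1.png",capture("wrist"))
m=camera_model("wrist")
for p in ([547,89,70],[587,88,70],[587,164,45],[587,14,45]):print(proj(m,p).round())
E
```

```text
t11.40 pos [565.9 106.  182.6] j [-0.05  0.22  1.72  0.09  0.81 -1.64] F [-0.1  0.5 -1. ] M [-0.01  0.15  0.07] g0.993
 toolx [0.025 0.998 0.06 ] y [ 0.925 -0.045  0.376] z [ 0.378  0.046 -0.925]
delta [  0.1 -17.  -17.6] tool [-18.   -5.7  15.5] norm 24.4 turn->tray yaw -1.54
[[293. 116.]]
[[295. 160.]]
[[379. 140.]]
[[212. 149.]]
```

View pics/w1.png

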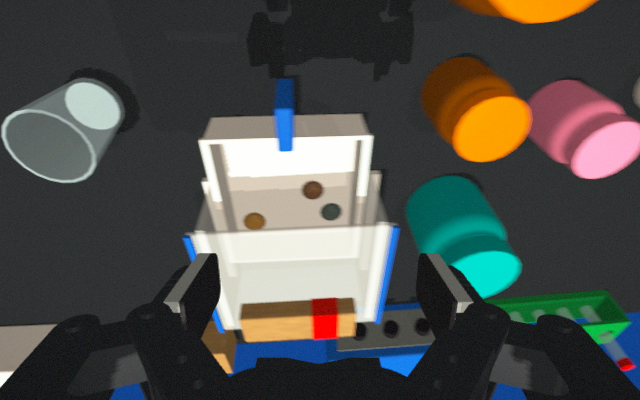

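The wrist view shows the fin at about (286,80–150), offset about 9 px from my prediction. I read the camera model after the capture while the arm was still settling, so I'll repeat it at rest.

```bash
python3 go.py 566 89 165
python3 -m inch '[[0,0,0,0,0.085],[0,0,0,0,0.085],[0,0,0,0,0.085],[0,0,0,0,0.085],[0,0,0,0,0.085]]' >/dev/null
python3 go.py 566 89 165
python3 - <<'E'
from h import *
from rig import capture
m=camera_model("wrist");im=capture("wrist");cv2.imwrite("pics/w2.png",im)
for p in ([547,89,70],[587,88,70],[587,164,45],[587,14,45],[566,253,85]):print(proj(m,p).round().ravel(),end="")
cv2.imwrite("pics/w2c.png",cv2.resize(im[60:240,180:400],(792,648))[:600])
E
```

```text
t11.45 pos [565.4 101.  177.4] j [-0.06  0.23  1.73  0.09  0.81 -1.64] F [ 0.9 -5.2 -5.5] M [-0.14  0.22 -0.04] g0.995
 toolx [0.029 0.998 0.058] y [ 0.928 -0.049  0.37 ] z [ 0.372  0.043 -0.927]
delta [  0.6 -12.  -12.4] tool [-12.7  -3.5  11.2] norm 17.2 turn->tray yaw -1.72
t11.87 pos [567.6 101.7 180.3] j [-0.06  0.23  1.72  0.09  0.81 -1.63] F [ 0.1 -0.1  0.1] M [-0.06  0.22 -0.03] g0.997
 toolx [0.037 0.997 0.062] y [ 0.926 -0.058  0.374] z [ 0.376  0.043 -0.925]
delta [ -1.6 -12.7 -15.3] tool [-13.7  -6.4  13.1] norm 20.0 turn->tray yaw -2.25
[291. 112.][294. 156.][377. 135.][211. 146.][501. 130.]
```

View pics/w2c.png

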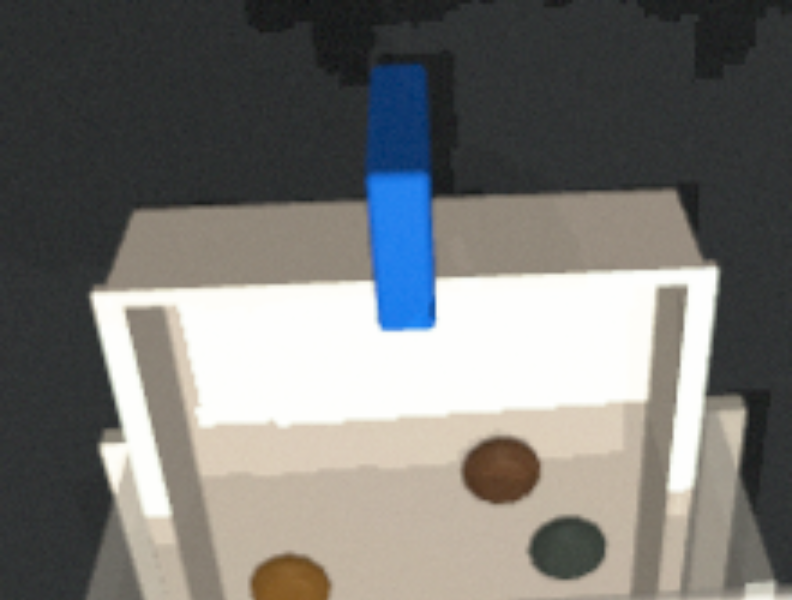

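The crop shows the fin top at about (291,108) to (293,151) and the rim corners at (206,141) and (379,134), so it agrees with the fit to within a few mm. Refining from this.

Run:
```python
from h import *
m=camera_model("wrist")
L=[((291.1,107.8),(-125,0,70)),((293.1,151.1),(-85,0,70)),((206.4,141.1),(-85,-75,45)),((379.2,134.4),(-85,75,45))]
def r(p):
    c,s=np.cos(p[2]),np.sin(p[2]);return np.concatenate([proj(m,[p[0]+c*l[0]-s*l[1],p[1]+s*l[0]+c*l[1],l[2]])[0]-u for u,l in L])
f=least_squares(r,[672,86,0],x_scale=[100,100,1]);print(f.x,f.fun.round(1))
c,s=np.cos(f.x[2]),np.sin(f.x[2]);print("grip",f.x[:2]-109*np.array([c,s]))
```

```text
[ 6.68496938e+02  8.57963119e+01 -2.99646950e-02] [-0.2 -0.5  0.5  0.9  2.2 -0.7 -2.6 -0.4]
grip [559.54586934  89.06197487]
```

```bash
python3 -m inch '[[-0.035,0,-0.02,0,0.085],[-0.035,0,-0.02,0,0.085],[-0.035,0,-0.02,0,0.085],[-0.035,0,-0.02,0,0.085],[-0.035,0,-0.02,0,0.085]]' >/dev/null
python3 -m inch '[[-0.035,0,-0.02,0,0.085],[-0.035,0,-0.02,0,0.085],[-0.035,0,-0.02,0,0.085],[-0.035,0,-0.02,0,0.085],[-0.035,0,-0.02,0,0.085]]' >/dev/null
python3 -m inch '[[-0.035,0,-0.02,0,0.085],[-0.035,0,-0.02,0,0.085],[-0.035,0,-0.02,0,0.085],[-0.035,0,-0.02,0,0.085],[-0.035,0,-0.02,0,0.085]]' >/dev/null
python3 go.py 420 -500 470
```

```text
t13.17 pos [ 436.6 -438.8  443.8] j [-1.16  0.37  0.86  0.39  1.78 -2.6 ] F [ 1.2 -0.4  0.5] M [-0.02  0.18  0.07] g0.994
 toolx [0.009 0.999 0.053] y [ 0.924 -0.029  0.382] z [ 0.383  0.045 -0.923]
delta [-16.6 -61.2  26.2] tool [-59.9  -3.6 -33.3] norm 68.6 turn->tray yaw -0.59
```

```bash
python3 -m inch '[[-0.0215,0.0314,-0.0149,0,0.085],[-0.0215,0.0314,-0.0149,0,0.085],[-0.0215,0.0314,-0.0149,0,0.085],[-0.0215,0.0314,-0.0149,0,0.085],[0,0,0,0,0.085]]' >/dev/null
python3 go.py 566 60 200
```

```text
t13.58 pos [ 489.7 -490.6  487.3] j [-1.11  0.7   0.2   0.44  2.06 -2.41] F [-0.  -1.6 -2.8] M [-0.1   0.2   0.01] g0.992
 toolx [0.019 0.998 0.064] y [ 0.921 -0.042  0.387] z [ 0.389  0.052 -0.92 ]
delta [  76.3  550.6 -287.3] tool [532.4 -64.3 322.4] norm 625.7 turn->tray yaw -1.37
```

```bash
python3 -m inch '[[-0.0215,0.0314,-0.0149,0,0.085],[-0.0215,0.0314,-0.0149,0,0.085],[-0.0215,0.0314,-0.0149,0,0.085],[0,0,0,0,0.085],[0,0,0,0,0.085]]' >/dev/null
python3 go.py 566 40 180
```

```text
t14.00 pos [ 512.3 -496.5  500.1] j [-1.1   0.7   0.19  0.44  1.99 -2.39] F [ 0.2 -0.2 -0.2] M [ 0.01  0.24 -0.02] g0.998
 toolx [0.034 0.999 0.011] y [ 0.895 -0.036  0.445] z [ 0.445 -0.005 -0.896]
delta [  53.7  536.5 -320.1] tool [ 534.4 -113.4  307.8] norm 627.0 turn->tray yaw -1.02
```

```bash
python3 -m inch '[[0.034,-0.0071,0.0192,0,0.085],[0.034,-0.0071,0.0192,0,0.085],[0.034,-0.0071,0.0192,0,0.085],[0.034,-0.0071,0.0192,0,0.085],[0.034,-0.0071,0.0192,0,0.085]]' >/dev/null
python3 -m inch '[[0.034,-0.0071,0.0192,0,0.085],[0.034,-0.0071,0.0192,0,0.085],[0.034,-0.0071,0.0192,0,0.085],[0.034,-0.0071,0.0192,0,0.085],[0.034,-0.0071,0.0192,0,0.085]]' >/dev/null
python3 go.py 566 60 180
```

```text
t14.83 pos [ 547.2 -187.6  329.4] j [-0.67  0.08  1.53  0.29  1.12 -2.27] F [0.8 0.5 0.7] M [ 0.   0.2 -0. ] g0.991
 toolx [ 0.044  0.999 -0.027] y [ 0.88  -0.026  0.474] z [ 0.473 -0.044 -0.88 ]
delta [  18.8  247.6 -149.4] tool [252.  -60.7 129.4] norm 289.7 turn->tray yaw -0.47
```

```bash
python3 -m inch '[[0.04,0.0007,-0.0008,0,0.085],[0.04,0.0007,-0.0008,0,0.085],[0.04,0.0007,-0.0008,0,0.085],[0.04,0.0007,-0.0008,0,0.085],[0.04,0.0007,-0.0008,0,0.085]]' >/dev/null
python3 go.py 566 90 180
python3 -m inch '[[0.04,0.0007,-0.0008,0,0.085],[0.04,0.0007,-0.0008,0,0.085],[0.04,0.0007,-0.0008,0,0.085],[0.02,0.0007,-0.0008,0,0.085],[0,0,0,0,0.085]]' >/dev/null
python3 go.py 566 90 180
```

```text
t15.25 pos [556.5  19.8 335.6] j [-0.2   0.01  1.6   0.06  1.02 -1.75] F [ 0.7 -1.   0.6] M [-0.02  0.22 -0.08] g0.996
 toolx [ 0.047  0.998 -0.032] y [ 0.872 -0.025  0.489] z [ 0.487 -0.05  -0.872]
delta [   9.5   70.2 -155.6] tool [ 75.4 -69.5 136.7] norm 170.9 turn->tray yaw -0.45
t15.67 pos [564.1 172.6 349.2] j [ 0.16  0.1   1.48 -0.15  1.04 -1.34] F [ 0.1  0.4 -0.1] M [ 0.02  0.24 -0.01] g0.994
 toolx [ 0.04   0.999 -0.028] y [ 0.859 -0.02   0.512] z [ 0.511 -0.045 -0.858]
delta [   1.9  -82.6 -169.2] tool [-77.7 -83.4 149.9] norm 188.3 turn->tray yaw -0.17
```

```bash
python3 -m inch '[[-0.0096,-0.0142,0.0251,0,0.085],[-0.0096,-0.0142,0.0251,0,0.085],[-0.0096,-0.0142,0.0251,0,0.085],[-0.0096,-0.0142,0.0251,0,0.085],[-0.0096,-0.0142,0.0251,0,0.085]]' >/dev/null
python3 go.py 566 89 90
python3 -m inch '[[-0.0096,-0.0142,0.0251,0,0.085],[-0.0096,-0.0142,0.0251,0,0.085],[0,0,0,0,0.085],[0,0,0,0,0.085],[0,0,0,0,0.085]]' >/dev/null
python3 go.py 566 89 34
```

```text
t16.08 pos [572.9 121.8 220.6] j [ 0.04  0.14  1.78 -0.1   0.65 -1.44] F [ 0.8 -0.1 -0. ] M [0.01 0.21 0.03] g0.998
 toolx [ 0.034  0.999 -0.024] y [ 0.839 -0.016  0.543] z [ 0.542 -0.039 -0.839]
delta [  -6.9  -32.8 -130.6] tool [-29.9 -76.2 107.1] norm 134.8 turn->tray yaw 0.07
t16.50 pos [577.6  95.4 165.8] j [-0.02  0.2   1.87 -0.07  0.49 -1.51] F [-0.1 -0.8 -0.9] M [0.03 0.31 0.01] g0.999
 toolx [ 0.04   0.999 -0.025] y [ 0.835 -0.02   0.551] z [ 0.549 -0.043 -0.834]
delta [ -11.6   -6.4 -131.8] tool [ -3.5 -82.1 103.9] norm 132.5 turn->tray yaw -0.16
```

```bash
python3 -m inch '[[-0.001,-0.0205,0.0255,0,0.085],[-0.001,-0.0205,0.0255,0,0.085],[-0.001,-0.0205,0.0255,0,0.085],[0,0,0,0,0.085],[0,0,0,0,0.085]]' >/dev/null
python3 go.py 565 88 34
```

```text
t16.92 pos [578.1  92.2  81.7] j [-0.03  0.34  1.98 -0.12  0.21 -1.46] F [ 0.5 -0.5  0.8] M [0.02 0.23 0.  ] g0.994
 toolx [ 0.038  0.999 -0.025] y [ 0.819 -0.017  0.574] z [ 0.573 -0.042 -0.819]
delta [-13.1  -4.2 -47.7] tool [ -3.5 -38.   31.7] norm 49.6 turn->tray yaw -0.01
```

```bash
python3 -m inch '[[-0.001,-0.0105,0.0095,0,0.085],[-0.001,-0.0105,0.0095,0,0.085],[-0.001,-0.0105,0.0095,0,0.085],[0,0,0,0,0.085],[0,0,0,0,0.085]]' >/dev/null
python3 go.py 568 88 40
```

```text
t17.33 pos [578.6  89.8  56.1] j [-0.04  0.39  2.02 -0.21  0.1  -1.37] F [0.5 0.1 0.6] M [-0.02  0.22 -0.02] g0.994
 toolx [ 0.036  0.999 -0.026] y [ 0.804 -0.014  0.594] z [ 0.593 -0.043 -0.804]
delta [-10.6  -1.8 -16.1] tool [ -1.8 -18.    6.7] norm 19.3 turn->tray yaw 0.13
```

```bash
python3 -m inch '[[-0.001,-0.011,0.002,0,0.085],[-0.001,-0.011,0.002,0,0.085],[0,0,0,0,0.085],[0,0,0,0,0.085],[0,0,0,0,0.085]]' >/dev/null
python3 go.py 568 88 40
```

```text
t17.75 pos [570.8  87.9  52.2] j [-0.04  0.38  2.05 -0.42  0.05 -1.17] F [-0.5 -0.4 -0.4] M [0.04 0.22 0.09] g0.997
 toolx [ 0.037  0.999 -0.029] y [ 0.793 -0.012  0.609] z [ 0.608 -0.045 -0.792]
delta [ -2.8   0.1 -12.2] tool [ 0.3 -9.7  7.9] norm 12.5 turn->tray yaw 0.22
```

```bash
python3 -m inch '[[0,-0.007,0.005,0,0.085],[0,-0.007,0.005,0,0.085],[0,-0.007,0.005,0,0.085],[0,0,0,0,0.085],[0,0,0,0,0.085]]' >/dev/null
python3 go.py 568 88 40
```

```text
t18.17 pos [571.5  85.7  44.7] j [-0.04  0.4   2.06 -0.98  0.03 -0.61] F [0.6 0.5 0.2] M [-0.    0.31 -0.02] g0.998
 toolx [ 0.04   0.999 -0.032] y [ 0.789 -0.012  0.614] z [ 0.613 -0.05  -0.788]
delta [-3.5  2.3 -4.7] tool [ 2.3 -5.7  1.5] norm 6.3 turn->tray yaw 0.22
```

```bash
python3 -m inch '[[0.0025,-0.005,0.002,0,0.085],[0,0,0,0,0.085],[0,0,0,0,0.01],[0,0,0,0,0.01],[0,0,0,0,0.01]]' 80 >/dev/null
python3 go.py 568 88 40
python3 -m inch '[[0,0,0,0,0.01],[0,0,0,0,0.01],[0,0,0,0,0.01],[0,0,0,0,0.01],[0,0,0,0,0.01]]' 80 >/dev/null
python3 go.py 450 90 40
```

```text
t18.58 pos [572.4  87.   45.5] j [-0.04  0.4   2.06 -1.13  0.03 -0.46] F [0.8 0.4 0.4] M [ 0.01  0.3  -0.02] g0.602
 toolx [ 0.041  0.999 -0.033] y [ 0.787 -0.012  0.617] z [ 0.616 -0.051 -0.786]
delta [-4.4  1.  -5.5] tool [ 1.  -6.9  1.6] norm 7.1 turn->tray yaw 0.2
t19.00 pos [572.8  86.9  46.1] j [-0.04  0.4   2.06 -1.11  0.03 -0.47] F [0.2 0.9 1.2] M [-0.01  0.3  -0.01] g0.119
 toolx [ 0.042  0.999 -0.033] y [ 0.786 -0.013  0.618] z [ 0.617 -0.051 -0.785]
delta [-122.8    3.1   -6.1] tool [  -1.8 -100.3  -71.1] norm 123.0 turn->tray yaw 0.18
```

Run:
```python
from h import *
from rig import capture
m=camera_model("wrist");im=capture("wrist");sd=capture("side");sc=capture("scene")
c=proj(camera_model("side"),[560,88,60])[0].astype(int);d=proj(camera_model("scene"),[560,88,60])[0].astype(int)
f=lambda i,c:cv2.resize(i[c[1]-50:c[1]+50,c[0]-66:c[0]+67],(400,300))
cv2.imwrite("pics/g1.png",np.vstack([np.hstack([f(sd,c),f(sc,d)]),np.hstack([cv2.resize(im,(480,300)),np.zeros((300,320,3),np.uint8)])]))
```

```text
(no output)
```

View pics/g1.png

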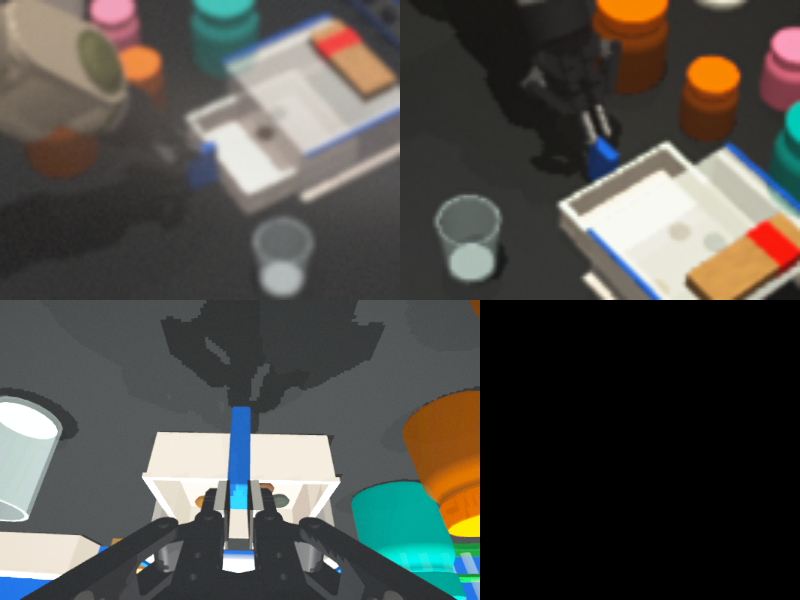

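The fingers straddle the fin in all three views. I'll command full closing to see whether they stop on it.

```bash
python3 -m inch '[[0,0,0,0,0.0],[0,0,0,0,0.0],[0,0,0,0,0.0],[0,0,0,0,0.0],[0,0,0,0,0.0]]' 90 >/dev/null
python3 go.py 450 90 46
```

```text
t19.57 pos [572.9  86.9  46.2] j [-0.04  0.4   2.06 -1.12  0.03 -0.47] F [-0.2  0.4 -0.3] M [ 0.05  0.27 -0.04] g0.033
 toolx [ 0.041  0.999 -0.033] y [ 0.786 -0.012  0.618] z [ 0.617 -0.051 -0.785]
delta [-122.9    3.1   -0.2] tool [ -2.  -96.7 -75.8] norm 122.9 turn->tray yaw 0.19
```

Run:
```python
from h import *
from rig import capture
s,M=st();t=np.array(s["eef_pos"])
out=[]
for n in("side","scene"):
    m=camera_model(n);im=capture(n);d=proj(m,[560,88,60])[0].astype(int)
    x0,y0=d[0]-40,d[1]-40;c=cv2.resize(im[y0:y0+70,x0:x0+70],(400,400),interpolation=cv2.INTER_CUBIC)
    k=400/70
    for p,col in((t,(0,0,255)),(t-19*M[:,2],(0,255,255)),(np.array([543.5,89.5,70]),(0,255,0)),(np.array([583.5,88.3,70]),(0,255,0))):
        u=(proj(m,p)[0]-[x0,y0])*k;cv2.circle(c,tuple(int(v) for v in u),4,col,1)
    out.append(c)
cv2.imwrite("pics/g2.png",np.hstack(out))
```

```text
t19.57 pos [572.9  86.9  46.2] j [-0.04  0.4   2.06 -1.12  0.03 -0.47] F [-0.2  0.4 -0.3] M [ 0.05  0.27 -0.04] g0.033
 toolx [ 0.041  0.999 -0.033] y [ 0.786 -0.012  0.618] z [ 0.617 -0.051 -0.785]
```

View pics/g2.png

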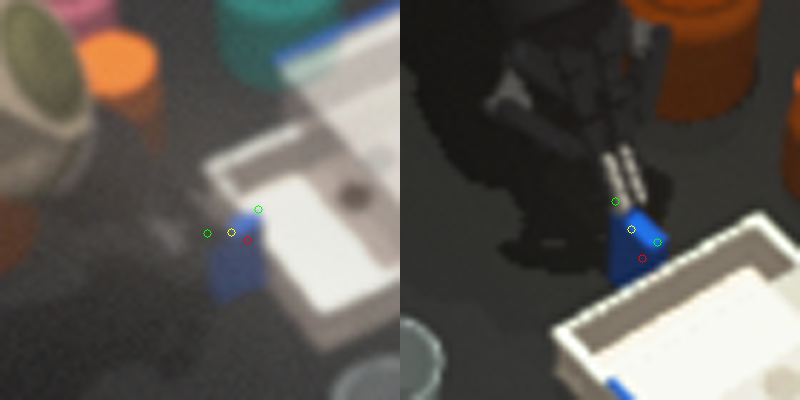

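Run:
```python
from h import *
from rig import capture
s,M=st();t=np.array(s["eef_pos"]);m=camera_model("wrist");im=capture("wrist")
for d,c in((0,(0,0,255)),(19,(0,255,255)),(40,(0,255,0))):
    u=proj(m,t-d*M[:,2])[0];print(d,u.round());cv2.circle(im,tuple(int(v) for v in u),3,c,1)
for p in([543.5,89.5,70],[583.5,88.3,70],[543.5,89.5,0]):
    u=proj(m,p)[0];print(p,u.round());cv2.circle(im,tuple(int(v) for v in u),3,(255,0,255),1)
cv2.imwrite("pics/g3.png",cv2.resize(im[100:340,160:480],(800,600),interpolation=cv2.INTER_CUBIC))
```

```text
t19.67 pos [572.9  86.9  46.2] j [-0.04  0.4   2.06 -1.12  0.03 -0.47] F [-0.6  0.1  0.6] M [0.04 0.34 0.05] g0.035
 toolx [ 0.041  0.999 -0.033] y [ 0.786 -0.012  0.618] z [ 0.617 -0.051 -0.785]
0 [317. 232.]
19 [317. 247.]
40 [317. 268.]
[543.5, 89.5, 70] [318. 248.]
[583.5, 88.3, 70] [319. 280.]
[543.5, 89.5, 0] [322. 134.]
```

View pics/g3.png

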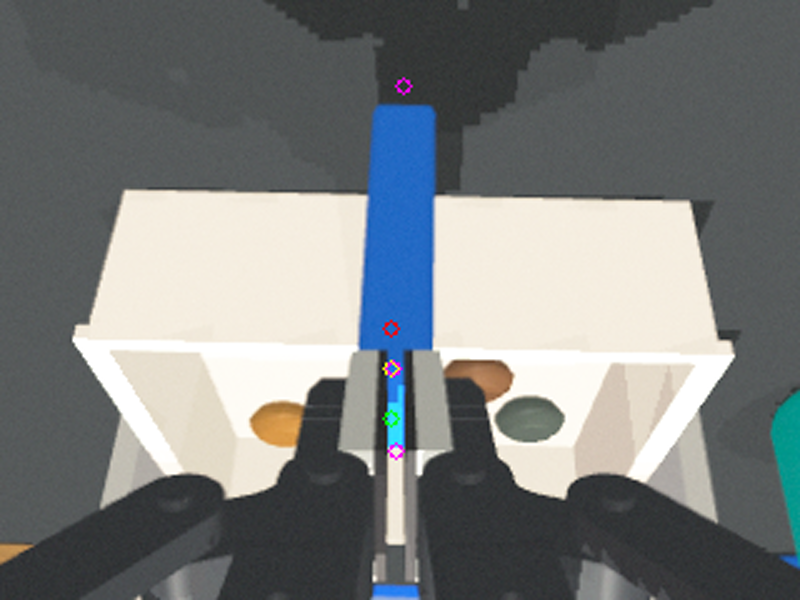

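Run:
```python
from h import *
s,M=st();m=camera_model("wrist");T=np.array(m["camera_from_world"])
cam=lambda p:(T[:3,:3]@np.array(p)+T[:3,3]).round(1)
print("tcp cam",cam(s["eef_pos"]),"fin topouter",cam([543.5,89.5,70]),"inner",cam([583.5,88.3,70]))
L=[((190,236),(-85,-75,45)),((453.2,240),(-85,75,45)),((210,176),(-85,-75,0)),((436,180),(-85,75,0)),((310,142),(-125,-7,0)),((333.5,142),(-125,7,0))]
def w(p,l):
    c,s=np.cos(p[2]),np.sin(p[2]);return np.array([p[0]+c*l[0]-s*l[1],p[1]+s*l[0]+c*l[1],l[2]+p[3]])
r=lambda p:np.concatenate([proj(m,w(p,l))[0]-u for u,l in L])
f=least_squares(r,[670,86,0,0],x_scale=[100,100,1,100]);print(f.x.round(3),f.fun.round(1))
for l in((-125,0,70),(-85,0,70),(-125,0,10),(-125,0,20),(-125,0,25)):print(l,w(f.x,l).round(1),proj(m,w(f.x,l)).round(1))
```

```text
t19.72 pos [572.9  86.9  46.2] j [-0.04  0.4   2.06 -1.12  0.03 -0.47] F [-0.1  0.1  1.6] M [ 0.07  0.27 -0.  ] g0.035
 toolx [ 0.041  0.999 -0.033] y [ 0.786 -0.012  0.618] z [ 0.617 -0.051 -0.785]
tcp cam [ -0.6  21.2 189.6] fin topouter [  0.   24.  151.9] inner [  0.5  46.8 184.7]
[ 6.69441e+02  8.63650e+01 -2.40000e-02  1.25300e+00] [ 3.8  2.6 -3.8  4.  -0.2  2.3  0.7  1.8 -0.9 -5.1  0.5 -4.8]
(-125, 0, 70) [544.5  89.4  71.3] [[317.5 251.2]]
(-85, 0, 70) [584.5  88.4  71.3] [[318.8 282.9]]
(-125, 0, 10) [544.5  89.4  11.3] [[321.1 150.4]]
(-125, 0, 20) [544.5  89.4  21.3] [[320.6 164.5]]
(-125, 0, 25) [544.5  89.4  26.3] [[320.3 171.9]]
```

```bash
python3 -m inch '[[0.001,0,0,0,0.06],[0,0,0,0,0.06],[0,0,0,0,0.06],[0,0,0,0,0.06],[0,0,0,0,0.06]]' >/dev/null
python3 -m inch '[[0,-0.009,0.008,0,0.06],[0,-0.009,0.008,0,0.06],[0,-0.009,0.008,0,0.06],[0,0,0,0,0.06],[0,0,0,0,0.06]]' >/dev/null
python3 go.py 566 88 15
```

```text
t20.55 pos [572.6  86.3  24.7] j [-0.04  0.45  2.05 -1.23  0.02 -0.36] F [-0.1  0.6 -0.6] M [ 0.01  0.25 -0.04] g0.704
 toolx [ 0.036  0.999 -0.028] y [ 0.804 -0.012  0.595] z [ 0.594 -0.044 -0.803]
delta [-6.6  1.7 -9.7] tool [  1.7 -11.1   3.8] norm 11.8 turn->tray yaw 0.21
```

```bash
python3 -m inch '[[0.001,0.0005,0.006,0,0.06],[0.001,0.0005,0.006,0,0.06],[0,0,0.005,0,0.06],[0,0,0,0,0.06],[0,0,0,0,0.06]]' >/dev/null
python3 go.py 586 88 12
python3 - <<'E'
from h import *
from rig import capture
im=capture("wrist");sc=capture("scene");d=proj(camera_model("scene"),[560,88,60])[0].astype(int)
a=cv2.resize(im[100:340,200:440],(400,400));b=cv2.resize(sc[d[1]-40:d[1]+30,d[0]-40:d[0]+30],(400,400),interpolation=cv2.INTER_CUBIC)
cv2.imwrite("pics/g4.png",np.hstack([a,b]))
E
```

```text
t20.97 pos [586.8  87.6  13.8] j [-0.04  0.49  2.01 -1.23  0.02 -0.36] F [ 0.  -0.8 -0.6] M [0.03 0.26 0.04] g0.704
 toolx [ 0.031  0.999 -0.029] y [ 0.807 -0.008  0.59 ] z [ 0.59  -0.042 -0.807]
delta [-0.8  0.4 -1.8] tool [ 0.4 -1.7  1. ] norm 2.0 turn->tray yaw 0.46
```

View pics/g4.png

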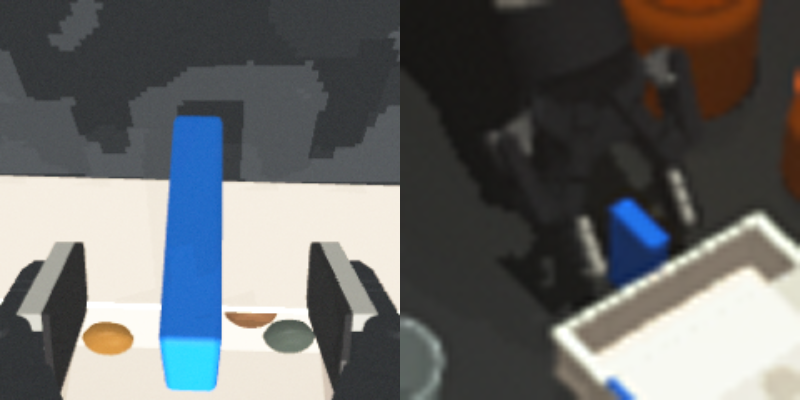

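The wrist and scene views now show the pads on either side of the fin. The true tips sit about 30 mm short of the reported TCP. Closing.

```bash
python3 -m inch '[[0.001,0,0,0,0.0],[0,0,0,0,0.0],[0,0,0,0,0.0],[0,0,0,0,0.0],[0,0,0,0,0.0]]' 90 >/dev/null
python3 go.py 586 88 12; 
python3 -m inch '[[0,0,0,0,0.0],[0,0,0,0,0.0],[0,0,0,0,0.0],[0,0,0,0,0.0],[0,0,0,0,0.0]]' 90 >/dev/null
python3 go.py 466 90 14
```

```text
t21.48 pos [587.2  89.1  15.4] j [-0.04  0.49  2.01 -1.23  0.02 -0.36] F [0.  0.4 2.3] M [0.65 0.23 0.08] g0.147
 toolx [ 0.032  0.999 -0.028] y [ 0.805 -0.009  0.593] z [ 0.592 -0.041 -0.805]
delta [-1.2 -1.1 -3.4] tool [-1.1 -3.   2.1] norm 3.8 turn->tray yaw 0.41
t21.90 pos [587.2  89.3  15.5] j [-0.04  0.49  2.01 -1.23  0.02 -0.36] F [ 0.1 -0.1  0.6] M [ 0.32  0.41 -0.  ] g0.149
 toolx [ 0.032  0.999 -0.027] y [ 0.805 -0.01   0.593] z [ 0.592 -0.041 -0.805]
delta [-121.2    0.7   -1.5] tool [ -3.1 -98.5 -70.5] norm 121.2 turn->tray yaw 0.35
```

```bash
echo "np" >/dev/null
cat > tr.py <<'E'
from h import *
import sys
G=np.array([[.032,.999,-.027],[.805,-.010,.593],[.592,-.041,-.805]]).T
U,_,V=np.linalg.svd(G);G=U@V
s,M=st();Rt=M@G.T  # tray rotation since the grip
n=Rt[:,2];b=Rt.T@[0,0,-1];low=b[:2]
print(" tilt deg %.1f"%np.degrees(np.arccos(n[2])),"low dir az (tray frame, want ~139) %.0f"%np.degrees(np.arctan2(low[1],low[0])),"yaw %.1f"%np.degrees(np.arctan2(Rt[1,0],Rt[0,0])),"pitch/roll down: near %.1f left %.1f"%(np.degrees(np.arcsin(-low[0])),np.degrees(np.arcsin(low[1]))))
p0=np.array([587.2,89.3,15.5]);o=np.array([669,86.2,0])
for nme,l in(("origin",(0,0,0)),("cornerL",(-81,71,4)),("cornerR",(-81,-71,4)),("farR",(85,-75,0))):print(" ",nme,(np.array(s["eef_pos"])+Rt@(o+np.array(l)-p0)).round(),end="")
print()
if len(sys.argv)>1:
    d=np.array(sys.argv[1:4],float);print(" world",d,"-> tool mm",(M.T@d).round(1))
E
python3 -m inch '[[0,-0.0065,-0.005,0,0.0],[0,-0.01,-0.0072,0,0.0],[0,-0.01,-0.0072,0,0.0],[0,-0.01,-0.0072,0,0.0],[0,-0.01,-0.0072,0,0.0]]' >/dev/null
python3 tr.py -12 .25 0
```

```text
t22.32 pos [528.4  90.5  24.1] j [-0.04  0.38  2.15 -1.23  0.02 -0.36] F [-0.1 -0.6 -2.8] M [ 0.04  0.89 -0.  ] g0.147
 toolx [ 0.03   0.999 -0.028] y [ 0.822 -0.009  0.569] z [ 0.568 -0.04  -0.822]
 tilt deg 1.7 low dir az (tray frame, want ~139) -0 yaw 0.1 pitch/roll down: near -1.7 left -0.0
  origin [610.  87.   6.]  cornerL [529. 158.  13.]  cornerR [529.  16.  13.]  farR [695.  13.   4.]
 world [-12.     0.25   0.  ] -> tool mm [-0.1 -9.9 -6.8]
```

```bash
python3 -m inch '[[0,-0.0093,-0.0076,0,0.0],[0,-0.0093,-0.0076,0,0.0],[0,-0.0093,-0.0076,0,0.0],[0,-0.0093,-0.0076,0,0.0],[0,-0.0093,-0.0076,0,0.0]]' >/dev/null
python3 tr.py -12 .25 0
```

```text
t22.73 pos [461.1  91.8  34.2] j [-0.04  0.25  2.3  -1.23  0.02 -0.37] F [ 0.6  0.5 -2.2] M [ 0.06  0.86 -0.  ] g0.151
 toolx [ 0.029  0.999 -0.03 ] y [ 0.835 -0.007  0.55 ] z [ 0.549 -0.041 -0.835]
 tilt deg 3.0 low dir az (tray frame, want ~139) 2 yaw 0.1 pitch/roll down: near -3.0 left 0.1
  origin [542.  89.  15.]  cornerL [461. 160.  23.]  cornerR [461.  18.  23.]  farR [627.  14.  10.]
 world [-12.     0.25   0.  ] -> tool mm [ -0.1 -10.   -6.6]
```

```bash
python3 -m inch '[[0,0.007,-0.0115,0,0.0],[0,0.008,-0.014,0,0.0],[0,0.0095,-0.015,0,0.0],[0,0.0095,-0.015,0,0.0],[0,0.0095,-0.015,0,0.0]]' >/dev/null
python3 tr.py 0 0 20
python3 tr.py 10 -35 5|tail -1
```

```text
t23.15 pos [456.7  87.6  72.2] j [-0.03  0.14  2.28 -0.31  0.15 -1.29] F [ 0.2 -0.5 -4. ] M [ 0.    0.92 -0.09] g0.150
 toolx [ 0.041  0.998 -0.05 ] y [ 0.837 -0.007  0.547] z [ 0.545 -0.064 -0.836]
 tilt deg 3.4 low dir az (tray frame, want ~139) 21 yaw -0.7 pitch/roll down: near -3.2 left 1.2
  origin [537.  83.  52.]  cornerL [458. 155.  59.]  cornerR [456.  13.  62.]  farR [622.   7.  49.]
 world [ 0.  0. 20.] -> tool mm [ -1.   10.9 -16.7]
 world [ 10. -35.   5.] -> tool mm [-34.8  11.3   3.5]
```

```bash
python3 -m inch '[[-0.003,0.014,-0.0155,0,0.0],[-0.006,0.014,-0.0155,0,0.0],[-0.01,0.0163,-0.0149,0,0.0],[-0.013,0.0163,-0.0149,0,0.0],[-0.016,0.0163,-0.0149,0,0.0]]' >/dev/null
python3 tr.py 12 -25 5
```

```text
t23.57 pos [468.6  47.2 176.7] j [-0.17 -0.07  2.13  0.07  0.53 -1.78] F [ 0.4  0.1 -3.7] M [ 0.01  0.82 -0.03] g0.149
 toolx [ 0.03   0.998 -0.047] y [ 0.85  -0.001  0.527] z [ 0.526 -0.055 -0.849]
 tilt deg 4.7 low dir az (tray frame, want ~139) 12 yaw -0.1 pitch/roll down: near -4.6 left 1.0
  origin [549.  44. 155.]  cornerL [468. 115. 164.]  cornerR [469. -27. 166.]  farR [634. -31. 149.]
 world [ 12. -25.   5.] -> tool mm [-24.8  12.8   3.5]
```

```bash
python3 -m inch '[[-0.0267,0.014,0.0055,0,0.0],[-0.0267,0.014,0.0055,0,0.0],[-0.0267,0.014,0.0055,0,0.0],[-0.0267,0.014,0.0055,0,0.0],[-0.0267,0.014,0.0055,0,0.0]]' >/dev/null
python3 -m inch '[[-0.0267,0.014,0.0055,0,0.0],[-0.0267,0.014,0.0055,0,0.0],[-0.0267,0.014,0.0055,0,0.0],[-0.0267,0.014,0.0055,0,0.0],[-0.0267,0.014,0.0055,0,0.0]]' >/dev/null
python3 tr.py 14 -27 4
```

```text
t24.40 pos [ 602.9 -227.   210.4] j [-0.67  0.29  1.6   0.4   0.83 -2.45] F [ 0.6 -0.8 -2.3] M [ 0.    0.81 -0.02] g0.152
 toolx [ 0.016  0.999 -0.039] y [0.861 0.006 0.509] z [ 0.509 -0.041 -0.86 ]
 tilt deg 5.8 low dir az (tray frame, want ~139) 5 yaw 0.7 pitch/roll down: near -5.8 left 0.5
  origin [ 683. -229.  187.]  cornerL [ 602. -159.  198.]  cornerR [ 604. -301.  200.]  farR [ 768. -303.  179.]
 world [ 14. -27.   4.] -> tool mm [-26.9  13.9   4.8]
```

```bash
python3 -m inch '[[-0.0259,0.0164,0.0064,0,0.0],[-0.0259,0.0164,0.0064,0,0.0],[-0.0259,0.0164,0.0064,0,0.0],[-0.0259,0.0164,0.0064,0,0.0],[-0.0259,0.0164,0.0064,0,0.0]]' >/dev/null
python3 -m inch '[[-0.0259,0.0164,0.0064,0,0.0],[-0.0259,0.0164,0.0064,0,0.0],[-0.0259,0.0164,0.0064,0,0.0],[-0.0259,0.0164,0.0064,0,0.0],[-0.0259,0.0164,0.0064,0,0.0]]' >/dev/null
python3 tr.py 27 -22 20
```

```text
t25.23 pos [ 759.3 -479.6  228. ] j [-0.8   1.03  0.31  0.34  1.43 -2.35] F [ 0.4 -0.7 -1.7] M [-0.02  0.76 -0.07] g0.151
 toolx [ 0.011  1.    -0.022] y [0.877 0.001 0.48 ] z [ 0.48  -0.025 -0.877]
 tilt deg 7.7 low dir az (tray frame, want ~139) -4 yaw 1.0 pitch/roll down: near -7.6 left -0.5
  origin [ 838. -481.  202.]  cornerL [ 757. -412.  217.]  cornerR [ 760. -554.  216.]  farR [ 924. -555.  190.]
 world [ 27. -22.  20.] -> tool mm [-22.1  33.3  -4. ]
```

```bash
python3 -m inch '[[-0.0197,0.0355,0.0015,0,0.0],[-0.0197,0.0355,0.0015,0,0.0],[-0.0197,0.0355,0.0015,0,0.0],[-0.0197,0.0355,0.0015,0,0.0],[-0.0197,0.0355,0.0015,0,0.0]]' >/dev/null
python3 tr.py 32 -20 16
python3 -m inch '[[-0.0197,0.0355,0.0015,0,0.0],[-0.0197,0.0355,0.0015,0,0.0],[-0.0197,0.0355,0.0015,0,0.0],[-0.0197,0.0355,0.0015,0,0.0],[-0.0197,0.0355,0.0015,0,0.0]]' >/dev/null
python3 tr.py 32 -20 16
```

```text
t25.65 pos [ 789.2 -490.3  239. ] j [-0.78  1.09  0.19  0.34  1.4  -2.3 ] F [-0.2  0.2 -2.5] M [ 0.1   0.86 -0.05] g0.145
 toolx [ 0.046  0.997 -0.056] y [ 0.843 -0.009  0.538] z [ 0.536 -0.072 -0.841]
 tilt deg 4.2 low dir az (tray frame, want ~139) 22 yaw -1.0 pitch/roll down: near -3.9 left 1.5
  origin [ 870. -495.  218.]  cornerL [ 790. -423.  226.]  cornerR [ 788. -565.  230.]  farR [ 953. -572.  214.]
 world [ 32. -20.  16.] -> tool mm [-19.4  35.8   5.1]
t26.07 pos [ 807.2 -495.9  296.7] j [-0.78  1.04  0.19  0.35  1.31 -2.29] F [ 0.2 -0.3 -3.4] M [0.15 1.03 0.01] g0.148
 toolx [ 0.083  0.99  -0.118] y [0.779 0.009 0.627] z [ 0.621 -0.144 -0.77 ]
 tilt deg 5.9 low dir az (tray frame, want ~139) 116 yaw -2.6 pitch/roll down: near 2.6 left 5.3
  origin [ 889. -504.  285.]  cornerL [ 812. -430.  279.]  cornerR [ 805. -571.  292.]  farR [ 970. -583.  296.]
 world [ 32. -20.  16.] -> tool mm [-19.   34.8  10.4]
```

```bash
python3 -m inch '[[-0.0192,0.030,0.019,-0.01,0.0],[-0.0192,0.030,0.019,-0.01,0.0],[-0.0192,0.030,0.019,-0.01,0.0],[-0.0192,0.030,0.019,-0.01,0.0],[-0.0192,0.030,0.019,-0.01,0.0]]' >/dev/null
python3 tr.py 33 -21 8
```

```text
t26.48 pos [ 844.5 -510.3  293.4] j [-0.76  1.08  0.19  0.36  1.15 -2.35] F [ 0.3 -0.8 -3.7] M [ 0.25  0.98 -0.02] g0.151
 toolx [ 0.09   0.974 -0.207] y [0.714 0.082 0.696] z [ 0.695 -0.21  -0.688]
 tilt deg 13.7 low dir az (tray frame, want ~139) 128 yaw -1.6 pitch/roll down: near 8.4 left 10.7
  origin [ 927. -518.  291.]  cornerL [ 851. -446.  270.]  cornerR [ 843. -585.  296.]  farR [1007. -594.  317.]
 world [ 33. -21.   8.] -> tool mm [-19.2  27.4  21.8]
```

```bash
python3 -m inch '[[-0.0192,0.0265,0.0225,0,0.0],[-0.0192,0.026,0.023,0,0.0],[-0.0192,0.026,0.023,0,0.0],[-0.0192,0.026,0.023,0,0.0],[-0.0192,0.026,0.023,0,0.0]]' >/dev/null
python3 tr.py 33 -21 8
```

```text
t26.90 pos [ 873.1 -526.3  287.8] j [-0.75  1.12  0.19  0.39  0.99 -2.37] F [-0.  -0.1 -2.4] M [0.27 1.04 0.04] g0.151
 toolx [ 0.136  0.958 -0.251] y [0.646 0.107 0.756] z [ 0.751 -0.265 -0.604]
 tilt deg 19.7 low dir az (tray frame, want ~139) 136 yaw -2.4 pitch/roll down: near 14.1 left 13.5
  origin [ 956. -536.  294.]  cornerL [ 883. -464.  261.]  cornerR [ 869. -601.  294.]  farR [1031. -612.  332.]
 world [ 33. -21.   8.] -> tool mm [-17.7  25.1  25.5]
```

```bash
python3 -m inch '[[-0.0177,0.0251,0.0255,-0.01,0.0],[-0.0177,0.0246,0.026,-0.01,0.0],[-0.0177,0.0246,0.026,-0.01,0.0],[-0.0177,0.024,0.0265,-0.01,0.0],[-0.0177,0.024,0.0265,-0.01,0.0]]' >/dev/null
python3 tr.py 33 -21 8
```

```text
t27.32 pos [ 896.3 -537.2  289.1] j [-0.74  1.14  0.19  0.41  0.86 -2.43] F [ 0.2 -0.4 -3.3] M [ 0.34  1.11 -0.01] g0.146
 toolx [ 0.153  0.932 -0.328] y [0.587 0.181 0.789] z [ 0.795 -0.313 -0.52 ]
 tilt deg 26.5 low dir az (tray frame, want ~139) 135 yaw -0.6 pitch/roll down: near 18.5 left 18.3
  origin [ 978. -546.  302.]  cornerL [ 908. -477.  258.]  cornerR [ 892. -611.  302.]  farR [1050. -618.  353.]
 world [ 33. -21.   8.] -> tool mm [-17.2  21.9  28.6]
```

```bash
python3 -m inch '[[-0.0172,0.0219,0.0286,0,0.0],[-0.0172,0.0214,0.029,0,0.0],[-0.0172,0.0214,0.029,0,0.0],[-0.0172,0.0214,0.029,0,0.0],[-0.0172,0.0214,0.029,0,0.0]]' >/dev/null
python3 tr.py -22 8 -19
```

```text
t27.73 pos [ 912.9 -547.5  293.2] j [-0.73  1.17  0.19  0.44  0.74 -2.46] F [ 0.7  0.3 -2.5] M [ 0.45  1.18 -0.  ] g0.155
 toolx [ 0.2    0.912 -0.358] y [0.525 0.208 0.825] z [ 0.827 -0.353 -0.437]
 tilt deg 31.7 low dir az (tray frame, want ~139) 139 yaw -0.7 pitch/roll down: near 23.2 left 20.4
  origin [ 993. -557.  313.]  cornerL [ 929. -489.  260.]  cornerR [ 906. -620.  310.]  farR [1059. -628.  373.]
 world [-22.   8. -19.] -> tool mm [  9.7 -25.6 -12.7]
```

```bash
python3 - <<'E'
from h import *
m=camera_model("side")
for z in(0,60):
  for uv in((443,208),(493,252),(507,238),(463,193)):
    print(z,uv,least_squares(lambda p:proj(m,[p[0],p[1],z])[0]-uv,[900,-300]).x.round(),end=" ")
E
python3 -m inch '[[0.002,-0.0125,0.004,0,0.0],[0.003,-0.018,0.005,0,0.0],[0.003,-0.018,0.005,0,0.0],[0,0,0,0,0.0],[0,0,0,0,0.0]]' >/dev/null
python3 tr.py -6 4 -28
```

```text
0 (443, 208) [ 958. -254.] 0 (493, 252) [ 971. -501.] 0 (507, 238) [1061. -489.] 0 (463, 193) [1079. -243.] 60 (443, 208) [ 915. -280.] 60 (493, 252) [ 927. -516.] 60 (507, 238) [1012. -505.] 60 (463, 193) [1030. -270.] t28.15 pos [ 901.  -556.2  246.4] j [-0.75  1.12  0.4   0.57  0.59 -2.62] F [ 0.1  0.3 -2.4] M [0.38 1.06 0.03] g0.144
 toolx [ 0.205  0.91  -0.361] y [0.52  0.211 0.828] z [ 0.829 -0.358 -0.429]
 tilt deg 32.2 low dir az (tray frame, want ~139) 139 yaw -0.8 pitch/roll down: near 23.6 left 20.6
  origin [ 981. -566.  267.]  cornerL [ 917. -498.  213.]  cornerR [ 894. -629.  263.]  farR [1046. -636.  328.]
 world [ -6.   4. -28.] -> tool mm [ 12.5 -25.4   5.6]
```

```bash
python3 -m inch '[[-0.007,-0.018,0.0125,0,0.0],[-0.0073,-0.0207,0.0133,0,0.0],[-0.0073,-0.0207,0.0133,0,0.0],[0,0,0,0,0.0],[0,0,0,0,0.0]]' >/dev/null
python3 tr.py -4 -20 -25
```

```text
t28.57 pos [ 900.9 -602.9  198.8] j [-0.79  1.28  0.21  0.61  0.63 -2.67] F [-0.3  0.9 -1.3] M [0.32 1.   0.06] g0.150
 toolx [ 0.208  0.906 -0.367] y [0.51  0.22  0.831] z [ 0.834 -0.361 -0.417]
 tilt deg 33.0 low dir az (tray frame, want ~139) 139 yaw -0.5 pitch/roll down: near 24.3 left 21.0
  origin [ 981. -612.  221.]  cornerL [ 917. -545.  165.]  cornerR [ 893. -676.  216.]  farR [1046. -682.  282.]
 world [ -4. -20. -25.] -> tool mm [ -9.8 -27.2  14.3]
```

```bash
python3 -m inch '[[0.004,-0.016,0.014,0,0.0],[0.005,-0.018,0.016,0,0.0],[0.004,-0.016,0.014,0,0.0],[0,0,0,0,0.0],[0,0,0,0,0.0]]' >/dev/null
python3 tr.py 5 -4 -22
python3 - <<'E'
from h import *
from rig import capture
im=capture("wrist");sc=capture("scene")
d=proj(camera_model("scene"),[960,-600,160])[0].astype(int);print(d)
y=np.clip(d[1]-70,0,260);x=np.clip(d[0]-70,0,500)
a=cv2.resize(im,(480,300));b=cv2.resize(sc[y:y+140,x:x+140],(300,300),interpolation=cv2.INTER_CUBIC)
cv2.imwrite("pics/f1.png",np.hstack([a,b]))
E
```

```text
t28.98 pos [ 908.3 -607.9  142.9] j [-0.79  1.36  0.19  0.67  0.57 -2.74] F [-0.2  0.2 -0.1] M [0.32 1.   0.03] g0.148
 toolx [ 0.212  0.904 -0.372] y [0.502 0.226 0.835] z [ 0.839 -0.364 -0.406]
 tilt deg 33.7 low dir az (tray frame, want ~139) 139 yaw -0.3 pitch/roll down: near 24.8 left 21.3
  origin [ 988. -617.  166.]  cornerL [ 925. -550.  109.]  cornerR [ 901. -680.  161.]  farR [1052. -686.  228.]
 world [  5.  -4. -22.] -> tool mm [  5.6 -16.8  14.6]
[201 443]
```

View pics/f1.png

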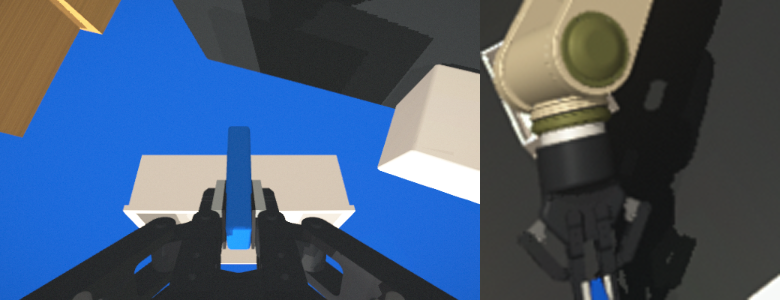

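The wrist view shows the fin held and the tray square in the grip, with rim corners at about (165,277) and (473,277) full scale. I'll compare those with prediction and use the last view on the side camera for the stones.

```bash
python3 -m inch '[[0,0,0,0,0.0],[0,0,0,0,0.0],[0,0,0,0,0.0],[0,0,0,0,0.0],[0,0,0,0,0.0]]' >/dev/null
python3 tr.py
python3 - <<'E'
from h import *
from rig import capture,telemetry
s=telemetry.sense();M=rot(s).as_matrix()
G=np.array([[.032,.999,-.027],[.805,-.010,.593],[.592,-.041,-.805]]).T;U,_,V=np.linalg.svd(G);Rt=M@(U@V).T
c0=np.cos(.027);Y=np.array([[c0,np.sin(.027),0],[-np.sin(.027),c0,0],[0,0,1]])
W=lambda l:np.array(s["eef_pos"])+Rt@(np.array([669,86.2,0])+Y@np.array(l)-[587.2,89.3,15.5])
mw=camera_model("wrist");ms=camera_model("side")
for l in((-85,-75,45),(-85,75,45),(-125,0,0)):print(l,"wrist px",proj(mw,W(l)).round())
im=capture("side");P=proj(ms,[W((x,y,45)) for x in(-85,85) for y in(-75,75)]);print(P.round().tolist(),"cornerL",proj(ms,W((-70,60,10))).round())
c=P.mean(0).astype(int);x0=int(np.clip(c[0]-66,0,640-133));y0=int(np.clip(c[1]-50,0,300))
print(x0,y0);cv2.imwrite("pics/f2.png",cv2.resize(im[y0:y0+100,x0:x0+133],(798,600),interpolation=cv2.INTER_CUBIC))
E
```

```text
t29.50 pos [ 909.4 -607.8  155. ] j [-0.79  1.35  0.19  0.67  0.57 -2.74] F [ 0.3 -0.8 -2.6] M [0.37 1.18 0.01] g0.149
 toolx [ 0.215  0.901 -0.377] y [0.495 0.233 0.837] z [ 0.842 -0.367 -0.395]
 tilt deg 34.4 low dir az (tray frame, want ~139) 139 yaw -0.0 pitch/roll down: near 25.3 left 21.7
  origin [ 989. -617.  178.]  cornerL [ 927. -551.  121.]  cornerR [ 902. -680.  173.]  farR [1053. -685.  242.]
(-85, -75, 45) wrist px [[166. 275.]]
(-85, 75, 45) wrist px [[464. 282.]]
(-125, 0, 0) wrist px [[315. 158.]]
[[535.0, 270.0], [501.0, 242.0], [579.0, 232.0], [541.0, 208.0]] cornerL [[511. 248.]]
473 187
```

View pics/f2.png

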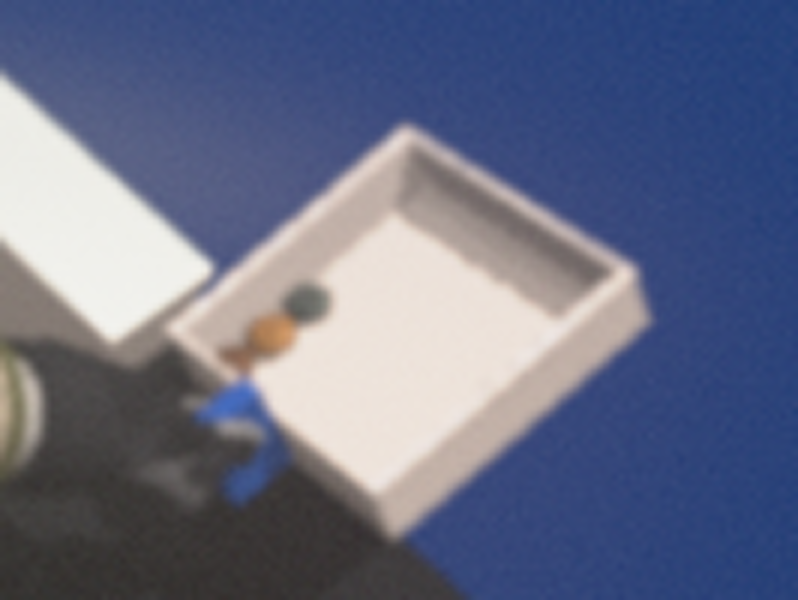

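```bash
python3 -c "
from rig import finish_job;print(finish_job())"; python3 tr.py
```

```text
the job is handed in; nothing more can be done
None
the job is handed in; nothing more can be done
```

I drew the tray out by its fin and lifted it. It is now tilted and held in the air, and I handed the job in at about 29.6 s of the 42 s allowed.

**How it was tilted:** The moves only shift the tool and turn it about its own axis. I got the tilt by pushing the stretched arm against its reach limit, over the right-hand side of the bench.

**Last checks:**
- **Tilt:** By arm pose it is about 34°, with the near-left corner (the jar side) lowest. That is about 25° down toward the fin end and 22° down to the left.
- **Stones:** The last side picture shows all three in the tray, touching in a row along the left wall. Brown is in the corner, then ochre, then grey-green, whose centre is about 70 mm from the corner. They are lined up rather than bunched.
- **Height:** The lowest corner is roughly 11–12 cm above the bench and the middle of the underside about 18 cm.
- **Grip:** The rim corners in the wrist picture match the predicted positions to within about 10 px, so I see no significant slip of the fin.
- **Forces:** Every force I read was below about 10 N.

**What failed or disagreed:**
- **First grasp:** It closed on nothing. The fingertips appeared about 30 mm short of the reported TCP, so I went deeper and gripped the fin at 90 N.
- **Level:** The tray's near end rose by up to 3° as it came out from under the cover, with no sign of contact with the cover. It reached nearly 8° far-end-down during the carry. The stones may have shifted inside the tray then, but none spilled.
- **Position and height on the way:** The tray briefly rose to about 30 cm while being tilted. It ends near the right rear of the bench, with its far end about 2 cm past the edge in the air.
- **Not re-checked:** I took no final pictures of the jars, beaker, cover and other items. I felt no contact with any of them.

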